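Knock a stuck abrasion shoe out of its holder

ROBOT

A 7-joint arm with a two-finger parallel gripper is mounted at the origin on the work surface. World frame = base frame: x ahead of the robot, y to its left, z up, the work surface at z = 0. Lengths are in m, angles in rad, forces in N, time in s.
With the tool pointing down it reaches from about 0.425 to 0.925 m from the base axis. Payload 6.8 kg.
Tool frame: the origin (TCP) lies at the very end of the fingers, on their centre line; the grasp point (between the pads) lies 19 mm behind it; z points along the fingers, y is the line along which they close (so a half turn about z gives the same grasp; the last joint's range is limited). The gripper opens to 85 mm and grips with 20 to 120 N. Pads are 22 mm wide; open, the fingers measure 114 mm over their backs; the gripper's body (76 mm by 85 mm) begins 54 mm behind the grasp point. The pads swing forward as they close: fully open they stand 13 mm farther back than shut.
Start: joints at [1.191, 0.477, 0.022, 1.555, -0.011, 1.109, -0.083], TCP at [0.181, -0.65, 0.231] pointing down, gripper open.
Joint ranges: [-2.96, 2.96], [-0.34, 2.1], [-1.41, 1.46], [0.24, 2.44], [-1.37, 4.51], [0.17, 1.92], [-2.96, 2.96]. Speed limits (rad/s): [2.39, 2.39, 3.14, 3.14, 3.14, 3.14, 3.14].

INTERFACE

Orientations are given as a unit quaternion [w, x, y, z].
In Python, from station import bot gives the robot as it stands.
- The arm moves only by the tool jog_arm, never from a script. Its argument "motion" is a list of rows, each a list of 7 numbers: the turn, a rotation vector about the tool's x, y, z in rad, then the shift along the tool's x, y, z in mm, then the finger opening in mm, from 0 to 85.4. A call has 1 to 10 rows; each row is the pose to reach, as a shift and turn from the pose commanded when the call began, along the tool's axes at that moment; what a row does not reach only later rows make up. A row lasts 1/8 s, in which the tool goes at most 62.5 mm and 10.7 degrees, less where a joint would pass 70% of its speed; a pose out of reach is approached as far as the arm can. A call with a gripper value outside its range is refused whole. The fingers move at their own pace and stop on an object; "grip_force" is the grip in N (left out, the last holds). Time passes only in rows, so rows that repeat a pose let the fingers close. It gives the time, the measured TCP pose, the force, the opening and the grip force at its end, in the units of the state.
- bot.get_obs(): the state, without advancing time (a new reading comes with each control period).
- bot.read_camera(name): name is "scene" or "top" or "wrist"; returns a dict with "pixels" (384x512x3 uint8, red, green, blue), "camera_matrix" (3x3 intrinsics, pixels), "distortion" ([k1, k2, p1, p2, k3] as OpenCV has them; the pictures are not rectified), "T" (4x4, takes a point from camera to world coordinates); the wrist camera has in their place "tool_from_camera" (4x4, takes a point from camera to tool coordinates, whose origin is the TCP and whose axes are the flange's). Camera axes: x right, y down, z forward; pixel columns grow to the right and rows downward; lengths in m; the calibration is good to about 2 mm. A picture is of the moment at which its call begins: read the wrist's pose just before it. There is no depth.
- bot.hand_in(): hands the job in; it is judged then, once.
Trained networks look in a picture, given as the dict that the camera call returned (one of the last four; its "shot" number tells which), for a name from the list of things; names that differ only in an ending like _2 or _b are one class to them, and where a whole thing is asked for, a point or a joint stands for the part that bears it (a point fixed in the world has none). Each returns a list of dicts, best first, with "score" (0 to 1); they miss things now and then, are a little off and sometimes report something else, mostly with a low value. They report only what shows in the picture. A call takes as long as a camera call. They do not tell look-alikes from the thing itself.
- bot.spot_in(thing, picture): "xy" ([column, row] in pixels, amid what is visible of it).
- bot.tip_of(thing, picture): "xy" ([column, row] in pixels: a listed point, or the origin of a listed thing).
The state is a dict: "t": time; "q": joint angles; "joint_vel": joint speeds; "joint_torque": joint torques, N m; "eef_pos": TCP position; "tool_rot": TCP orientation; "contact_force": force on the tool from outside, world axes, zero at the start; "torque": the same for the moment, N m; "gripper_width": opening from 0.0 (shut) to 1.0 (fully open); "grasp_force": force on a finger pad.
Only numpy, scipy, OpenCV 4.12 (cv2) and the standard library are available. Lean on these libraries where they do the work, as an engineer would, in place of code of your own. Each camera call takes 0.05 s, during which the arm holds its last target. There are 200 camera calls.

TASK

The worn purple abrasion shoe is stuck in the pocket of its holder. Use the orange-handled knock-out rod through the access hole in the holder's back wall to push the shoe right out onto the ledge in front, then lay the rod back down on the grey mat and put the shoe down in the white tray. Leave the two brass weights, the amber bottle and the blue pan where they stand, and let go of everything at the end.

Things in the scene. Friction and masses are not known exactly. Their poses are not given: they have to be found in the camera images.
- holder: Aluminium shoe holder fixed to the bench. Origin on the bench; x (level) is the way the shoe is pushed out, y across, z up. Open-topped pocket, floor at z 40 mm, between two cheeks (x -40 to 40, z up to 88, 44 mm apart, outer faces at y +-36), shut at the rear by a wall (x -40 to -28) with the access hole. Base plate: x -60 to 150, y +-50, 8 mm thick.
- bridge (a point): Top centre of the green bridge across the pocket's front half (holder x 4 to 40, z 88 to 100 mm); a brass knob 18 mm thick stands on it up to z 116. A spring plunger under it bears on the shoe's top, so moving the shoe takes a push of about 5 to 15 N for the first 45 mm or so.
- ledge (a point): Middle of the level ledge in front of the pocket, on its surface, 40 mm above the bench: it carries on from the pocket floor, holder x 40 to 134 mm, 60 mm wide, with a lip 6 mm high at its end. Axes as the holder's.
- access_hole (a point): Centre of the mouth of the access hole, on the outer back face of the holder, 62 mm above the bench: a 26 x 26 mm square hole through the 12 mm back wall, straight along the holder's x axis; the rear face of the stuck shoe is against the wall's inner side. Axes as the holder's.
- shoe_center (a point): Centre of the abrasion shoe: a purple block with a dark green pad underneath, 64 mm long (x) x 40 mm wide (y) x 44 mm high (z), about 0.15 kg. At the start it sits in the pocket, centre at holder x +4, z 62 mm, its front recessed 4 mm so that it cannot be pulled.
- rod_grip (a point): Centre of the orange square handle (85 mm long, 28 x 28 mm) of the knock-out rod, about 0.2 kg; x points along the rod to its tip, z up; it balances about 25 mm tipward of here. A steel shaft, 14 mm thick and 115 mm long, goes on from the handle; 200 mm overall. It lies on the grey mat at the start.
- rod_tip (a point): Centre of the flat free end of the rod's steel shaft, 157.5 mm from the handle's centre.
- mat: Grey mat fixed to the bench, 240 (x) x 100 (y) x 6 mm (z), origin at the centre of its underside, on the bench.
- tray: White open tray fixed to the bench, 140 (x) x 130 (y) x 28 mm high outside, walls and floor 5 mm; origin at the centre of its underside, on the bench.
- weight_a_mid (a point): Brass loading weight standing beside the space behind the holder, 60 mm in diameter, 105 mm high with a narrower knob on top; point on its axis 50 mm above the bench. To be left alone.
- weight_b_mid (a point): A second, identical brass weight standing beside the holder's ledge; point on its axis 50 mm above the bench. To be left alone.
- pan: Blue round sample pan, open, 160 mm in diameter, 55 mm high, with two small ear handles; origin at the centre of its underside. To be left alone.
- bottle_mid (a point): Amber bottle with a white cap standing on the other side of the space behind the holder, 66 mm in diameter, 140 mm high; point on its axis 70 mm above the bench. To be left alone.
Things that resemble listed ones, but are neither listed nor needed, are in the scene too. Of the things that look like the part that bears shoe_center, the smallest one is meant.

How it is judged:
On the way:
1. the shoe has been pushed out of the pocket along the ledge by the rod reaching in through the access hole (x of shoe_center in the frame of holder above 0.055 m and z of shoe_center in the frame of holder above 0.052 m and x of rod_tip in the frame of holder between -0.005 and 0.12 m and y of rod_tip in the frame of holder between -0.022 and 0.022 m and x of rod_grip in the frame of holder below -0.04 m and z of rod_grip in the frame of holder below 0.09 m), for 0.1 s.
At the end, for the whole second after the job is handed in: the shoe lies at rest inside the tray, on its floor (its centre within the tray's walls and less than 42 mm above the bench); the rod lies at rest on the mat, its handle's centre within the mat's outline and the rod flat; the weights, the bottle and the pan stand where they stood (within 20 mm) (x of shoe_center in the frame of tray between -0.052 and 0.052 m and y of shoe_center in the frame of tray between -0.047 and 0.047 m and height (world z) of shoe_center below 0.042 m and linear speed of each of shoe, rod below 0.02 m/s and x of rod_grip in the frame of mat between -0.12 and 0.12 m and y of rod_grip in the frame of mat between -0.05 and 0.05 m and height (world z) of rod_grip below 0.028 m and height (world z) of rod_tip below 0.04 m); the robot touches nothing.
It fails at once if a weight, the bottle or the pan is shoved (over 20 mm) or knocked over (distance of any of weight_a_mid, weight_b_mid, pan, bottle_mid from where it was at the start of the episode above 0.02 m).
It also fails if it takes over 64 s, if anything falls off the work surface, if the arm or the gripper's body presses on something with over 40 N, if the wrist force passes 120 N, or if a joint passes its speed limit or range.

## Working session

There is one attempt and no reset: what is moved stays moved. The work goes in short steps, Python scripts to look and compute and a tool call to move; the robot and the scene stay as the last step left them, time stands still between calls to the robot, and variables do not carry over. Pictures are saved under pics/ and viewed, at most 13 in all, crops included, and the job is handed in when it is done.

Besides the shell and the picture viewer there is one more tool, called after "Call:" by a JSON object that holds its "name" and its "arguments". jog_arm: Moves the arm, as the interface text tells. Its arguments: {"type":"object","properties":{"motion":{"type":"array"},"grip_force":{"type":"number"}},"required":["motion"]}

```bash
ls; mkdir -p pics
cat > h.py <<'E'
import numpy as np, cv2, json
from station import bot
from scipy.spatial.transform import Rotation as R
def q2R(q): return R.from_quat([q[1],q[2],q[3],q[0]]).as_matrix()
def save(p,n,box=None,s=1):
    im=p["pixels"]
    if box: im=im[box[1]:box[3],box[0]:box[2]]
    im=cv2.resize(im,None,fx=s,fy=s,interpolation=cv2.INTER_CUBIC)
    cv2.imwrite("pics/"+n,im[:,:,::-1])
def ray(p,xy,T=None):
    T=np.array(p["T"]) if T is None else T
    u=cv2.undistortPoints(np.array([[xy]],float),np.array(p["camera_matrix"]),np.array(p["distortion"]))[0,0]
    return T[:3,3],T[:3,:3]@np.array([u[0],u[1],1.])
def atz(p,xy,z,T=None):
    o,d=ray(p,xy,T); return o+d*(z-o[2])/d[2]
def tri(rs):
    A=0;b=0
    for o,d in rs:
        d=d/np.linalg.norm(d);P=np.eye(3)-np.outer(d,d);A=A+P;b=b+P@o
    x=np.linalg.solve(A,b)
    return x,[np.linalg.norm(np.cross(x-o,d/np.linalg.norm(d))) for o,d in rs]
def proj(p,X,T=None):
    T=np.array(p["T"]) if T is None else T
    Ti=np.linalg.inv(T)
    return cv2.projectPoints(np.array(X,float).reshape(-1,1,3),cv2.Rodrigues(Ti[:3,:3])[0],Ti[:3,3],np.array(p["camera_matrix"]),np.array(p["distortion"]))[0][:,0]
def wrist():
    o=bot.get_obs();p=bot.read_camera("wrist")
    M=np.eye(4);M[:3,:3]=q2R(o["tool_rot"]);M[:3,3]=o["eef_pos"]
    return p,M@np.array(p["tool_from_camera"])
E
cat > a.py <<'E'
from h import *
names="holder bridge ledge access_hole shoe_center rod_grip rod_tip mat tray weight_a_mid pan bottle_mid".split()
P={}
for c in("scene","top"):
    p=bot.read_camera(c);P[c]=p;save(p,c+"0.png",s=1.5)
for n in names:
    for c in P:
        print(n,c,[(np.round(r["xy"],1).tolist(),round(r["score"],2)) for r in bot.tip_of(n,P[c])[:4]])
print(bot.get_obs())
for c in P: print(c,np.round(P[c]["T"],3).tolist())
E
python3 a.py
```

```text
pics
holder scene [([269.0, 203.7], 0.96)]
holder top [([244.5, 215.6], 0.85), ([209.6, 222.0], 0.48)]
bridge scene [([277.5, 177.7], 0.69)]
bridge top [([232.8, 211.4], 0.89)]
ledge scene [([300.1, 187.4], 0.93)]
ledge top [([209.6, 226.7], 0.81), ([259.0, 206.1], 0.62)]
access_hole scene [([256.1, 190.0], 0.77)]
access_hole top [([262.0, 207.0], 0.56)]
shoe_center scene [([300.5, 152.8], 0.96), ([306.8, 254.5], 0.87), ([271.6, 187.6], 0.52)]
shoe_center top [([201.9, 287.4], 0.68), ([202.7, 122.9], 0.58), ([243.5, 211.6], 0.48)]
rod_grip scene [([133.2, 206.0], 0.64), ([366.7, 229.9], 0.57)]
rod_grip top [([421.7, 198.0], 0.63)]
rod_tip scene [([179.7, 216.9], 0.67)]
rod_tip top [([356.0, 177.7], 0.84), ([125.6, 168.2], 0.27)]
mat scene [([147.4, 215.2], 0.96)]
mat top [([396.8, 195.7], 0.82), ([210.6, 226.1], 0.62)]
tray scene [([355.7, 181.3], 0.74)]
tray top [([119.6, 245.4], 0.75), ([356.1, 174.9], 0.6)]
weight_a_mid scene [([226.8, 167.0], 0.55), ([295.2, 185.6], 0.25)]
weight_a_mid top [([305.7, 250.3], 0.87)]
pan scene [([368.2, 230.0], 0.87)]
pan top [([126.9, 165.9], 0.92)
[... 372 characters left out ...]
([-1.07674932e-03, -5.96332991e+01,  1.60563994e+00, -2.81543273e+01,
        1.24212462e-02,  1.68321472e-03,  1.34427228e-05]), 'eef_pos': array([ 0.18120378, -0.65022429,  0.23130684]), 'tool_rot': array([-1.19620962e-06,  9.90781309e-01,  1.35471020e-01, -2.04060836e-05]), 'contact_force': array([-0.3596218 ,  0.24054825, -0.97633492]), 'torque': array([-0.06652193, -0.00738235,  0.04003422]), 'grasp_force': 0.0, 'gripper_width': 1.002220813066652}
scene [[0.016, 0.777, -0.63, 1.426], [1.0, -0.018, 0.003, -0.02], [-0.009, -0.629, -0.777, 1.186], [0.0, 0.0, 0.0, 1.0]]
top [[-0.013, -0.985, 0.173, 0.362], [-1.0, 0.013, -0.002, -0.012], [-0.001, -0.173, -0.985, 1.104], [0.0, 0.0, 0.0, 1.0]]
```

View pics/scene0.png

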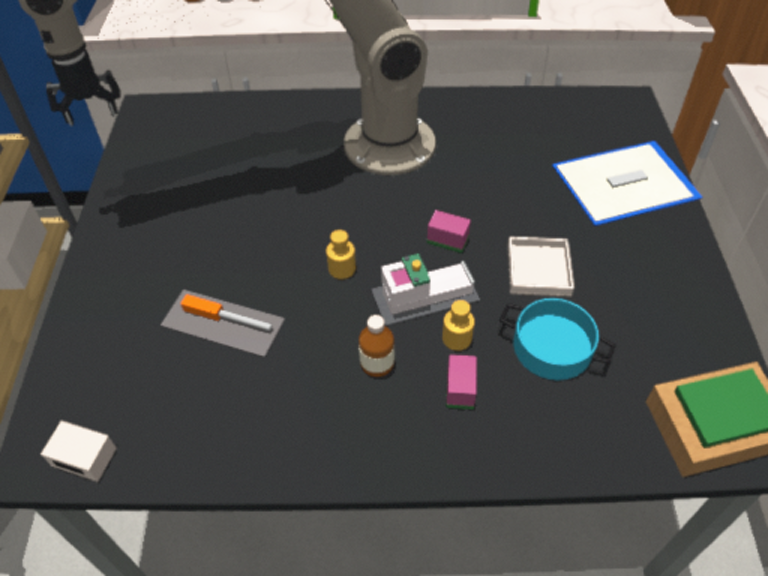

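View pics/top0.png

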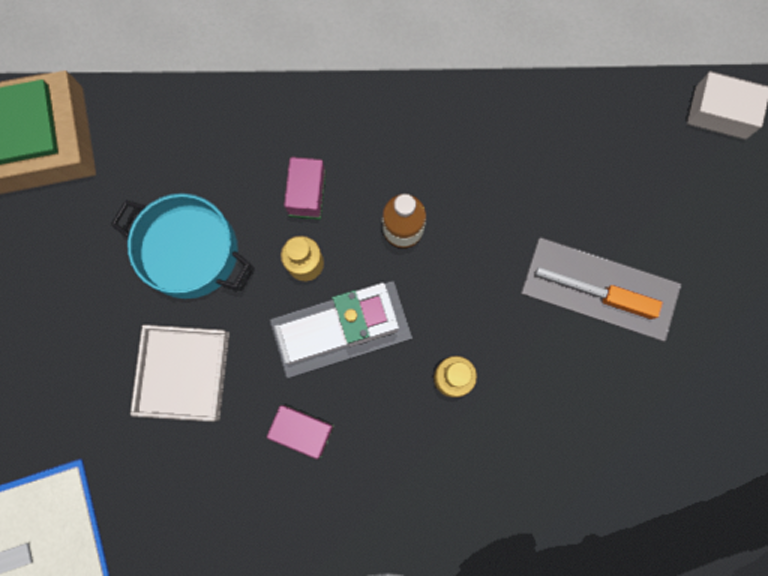

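```bash
cat > b.py <<'E'
from h import *
p={c:bot.read_camera(c) for c in("scene","top")}
D=dict(holder=((269,203.7),(244.5,215.6)),bridge=((277.5,177.7),(232.8,211.4)),ledge=((300.1,187.4),(209.6,226.7)),hole=((256.1,190),(262,207)),shoe=((271.6,187.6),(243.5,211.6)),grip=((133.2,206),(421.7,198)),tip=((179.7,216.9),(356,177.7)),mat=((147.4,215.2),(396.8,195.7)),tray=((355.7,181.3),(119.6,245.4)),wa=((226.8,167),(305.7,250.3)),pan=((368.2,230),(126.9,165.9)),bottle=((252,230.9),(270.7,145.5)),wb=((305.5,220),(201,172)))
X={}
for k,(s,t) in D.items():
    x,e=tri([ray(p["scene"],s),ray(p["top"],t)]);X[k]=x;print(k,np.round(x*1000,0),"err",np.round(np.array(e)*1000,1))
d=X["ledge"]-X["hole"];print("yaw holder",np.degrees(np.arctan2(d[1],d[0])))
d2=X["tip"]-X["grip"];print("yaw rod",np.degrees(np.arctan2(d2[1],d2[0])),np.linalg.norm(d2))
a=np.arctan2(d[1],d[0])
for k in X:
    v=X[k]-X["holder"];print(k,np.round(1000*np.array([np.cos(a)*v[0]+np.sin(a)*v[1],-np.sin(a)*v[0]+np.cos(a)*v[1]])))
print(p["top"]["camera_matrix"],bot.read_camera("wrist")["tool_from_camera"])
E
python3 b.py
```

```text
holder [507.  22. -19.] err [2.9 2.9]
bridge [501.  46. 101.] err [1.5 1.5]
ledge [476. 113.  22.] err [5.9 5.9]
hole [516. -19.  62.] err [1.5 1.5]
shoe [506.  26.  60.] err [0.9 0.9]
grip [ 538. -402.   21.] err [1.6 1.6]
tip [ 589. -248.   29.] err [4. 4.]
mat [ 551. -358.  -13.] err [5.9 5.9]
tray [436. 314.   3.] err [9.1 9.1]
wa [ 416. -114.   58.] err [1.3 1.3]
pan [631. 314.   4.] err [0.7 0.7]
bottle [663. -38.  58.] err [2.9 2.9]
wb [608. 126.  29.] err [1.2 1.2]
yaw holder 106.63007015340487
yaw rod 71.87291643401714 0.16161709691539086
holder [ 0. -0.]
bridge [24. -1.]
ledge [95.  3.]
hole [-43.   3.]
shoe [ 4. -0.]
grip [-416.   91.]
tip [-283.   -1.]
mat [-377.   67.]
tray [300. -16.]
wa [-105.  126.]
pan [ 244. -203.]
bottle [-102. -132.]
wb [  71. -126.]
[[457.58731975   0.         260.23022385]
 [  0.         457.58731975 194.47129845]
 [  0.           0.           1.        ]] [[-4.11673918e-05 -9.47899901e-01 -3.18568322e-01  8.32833568e-02]
 [ 9.99999976e-01  2.97823326e-05 -2.17843571e-04 -1.69693797e-05]
 [ 2.15981607e-04 -3.18568323e-01  9.47899877e-01 -1.43216473e-01]
 [ 0.00000000e+00  0.00000000e+00  0.00000000e+00  1.00000000e+00]]
```

Call:
{"name": "jog_arm", "arguments": {"motion": [[0, 0, -0.985, 410, -143, 50, 85], [0, 0, -0.985, 410, -143, 50, 85], [0, 0, -0.985, 410, -143, 50, 85], [0, 0, -0.985, 410, -143, 50, 85], [0, 0, -0.985, 410, -143, 50, 85], [0, 0, -0.985, 410, -143, 50, 85], [0, 0, -0.985, 410, -143, 50, 85], [0, 0, -0.985, 410, -143, 50, 85], [0, 0, -0.985, 410, -143, 50, 85], [0, 0, -0.985, 410, -143, 50, 85]]}}

```text
t: 2.7
eef_pos: [0.5362, -0.4043, 0.1814]
tool_rot: [0.0, 0.81, 0.587, -0.001]
contact_force: [-1.6, 0.0, 0.1]
gripper_width: 0.995
grasp_force: 0.0
```

```bash
cat > c.py <<'E'
from h import *
p,T=wrist();save(p,"w1.png",s=1.2)
np.savez("w1.npz",T=T,px=p["pixels"],K=p["camera_matrix"],D=p["distortion"])
for n in("rod_grip","rod_tip","mat"):
    for r in bot.tip_of(n,p)[:3]: print(n,r["xy"],r["score"],np.round(1000*atz(p,r["xy"],.02,T)))
o=bot.get_obs();print(o["t"],o["eef_pos"],q2R(o["tool_rot"]).round(3).tolist(),o["contact_force"])
E
python3 c.py
```

```text
rod_grip [246.1, 171.1] 0.95 [ 532. -400.   20.]
rod_tip [246.5, 13.0] 0.58 [ 583. -249.   20.]
mat [259.2, 126.8] 0.8 [ 561. -358.   20.]
2.9 [ 0.536927   -0.40348377  0.18151985] [[0.311, 0.951, 0.0], [0.951, -0.311, -0.0], [-0.0, 0.0, -1.0]] [ 0.65988283  0.15267513 -0.44582372]
```

View pics/w1.png

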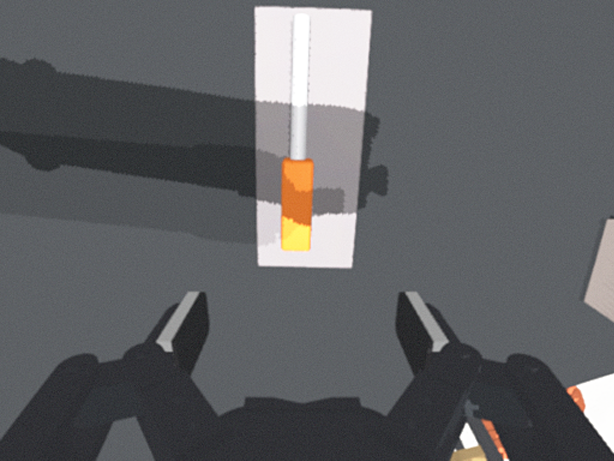

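Call:
{"name": "jog_arm", "arguments": {"motion": [[0, 0, 0.01, 14, -5.5, 50, 85], [0, 0, 0.01, 14, -5.5, 100, 85], [0, 0, 0.01, 14, -5.5, 150, 85], [0, 0, 0.01, 14, -5.5, 173, 85], [0, 0, 0.01, 14, -5.5, 173, 85], [0, 0, 0.01, 14, -5.5, 173, 20], [0, 0, 0.01, 14, -5.5, 173, 20], [0, 0, 0.01, 14, -5.5, 173, 20], [0, 0, 0.01, 14, -5.5, 173, 20], [0, 0, 0.01, 14, -5.5, 173, 20]], "grip_force": 70}}

```text
t: 4.15
eef_pos: [0.5379, -0.388, 0.0098]
tool_rot: [0.001, 0.812, 0.584, 0.0]
contact_force: [-0.4, -0.6, 6.7]
gripper_width: 0.313
grasp_force: 71.0
```

Call:
{"name": "jog_arm", "arguments": {"motion": [[0, 0, 0, 0, 0, -40, 20], [0, 0, 0, 0, 0, -100, 20], [0, 0, -0.1, 40, -14, -150, 20], [0, 0, -0.28, 100, -35, -190, 20], [0, 0, -0.45, 160, -56, -220, 20], [0, 0, -0.614, 220, -77, -240, 20], [0, 0, -0.614, 280, -98, -240, 20], [0, 0, -0.614, 335, -118, -240, 20], [0, 0, -0.614, 390, -137, -240, 20], [0, 0, -0.614, 431, -152, -240, 20]]}}

```text
t: 5.4
eef_pos: [0.5294, 0.0712, 0.2484]
tool_rot: [0.0, 0.598, 0.802, -0.0]
contact_force: [2.0, 0.1, -2.0]
gripper_width: 0.31
grasp_force: 69.7
```

Call:
{"name": "jog_arm", "arguments": {"motion": [[0, 0, 0, 0, 0, 0, 20], [0, 0, 0, 0, 0, 0, 20]]}}

```text
t: 5.65
eef_pos: [0.5296, 0.069, 0.248]
tool_rot: [0.0, 0.597, 0.802, -0.001]
contact_force: [0.1, -0.7, -2.9]
gripper_width: 0.316
grasp_force: 69.7
```

```bash
cat > d.py <<'E'
from h import *
p,T=wrist();save(p,"w2.png",s=1.5)
np.savez("w2.npz",T=T,px=p["pixels"],K=p["camera_matrix"],D=p["distortion"])
Z=dict(holder=0,bridge=.1,ledge=.04,access_hole=.062,shoe_center=.062,rod_tip=.26,rod_grip=.26)
for n in Z:
    for r in bot.tip_of(n,p)[:2]: print(n,np.round(r["xy"],1),round(r["score"],2),np.round(1000*atz(p,r["xy"],Z[n],T)))
o=bot.get_obs();print(o["t"],o["eef_pos"],q2R(o["tool_rot"]).round(3).tolist(),o["gripper_width"])
E
python3 d.py
```

```text
holder [230.4 184.7] 0.95 [512.  21.   0.]
ledge [225.2 123.7] 0.71 [485. 109.  40.]
access_hole [227.4 225. ] 0.93 [522. -13.  62.]
shoe_center [229.1 194. ] 0.81 [513.  29.  62.]
shoe_center [399.9 165.2] 0.73 [705. 125.  62.]
rod_grip [251.6 274.8] 0.85 [534.  58. 260.]
6.05 [0.53004225 0.06883627 0.24825881] [[-0.285, 0.959, -0.0], [0.959, 0.285, -0.0], [-0.0, -0.0, -1.0]] 0.3119390994319382
```

View pics/w2.png

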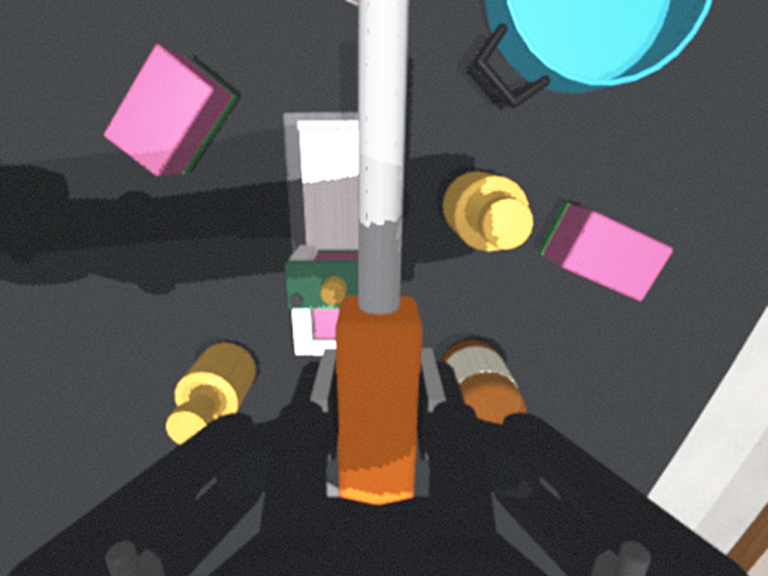

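```bash
cat > e.py <<'E'
from h import *
from scipy.optimize import least_squares
f=np.load("w2.npz");p=dict(camera_matrix=f["K"],distortion=f["D"]);T=f["T"]
L=[((285,113),(150,50,8)),((300,122),(134,30,46)),((295,356),(-40,36,88)),((334,285),(22,0,116)),((362,248),None)]
pts=[((np.array(a)+.5)/1.5-.5,np.array(b)/1000) for a,b in L if b]
def H(s,X):
    c,n=np.cos(s[2]),np.sin(s[2]); return np.array([s[0]+c*X[0]-n*X[1],s[1]+n*X[0]+c*X[1],X[2]])
fun=lambda s:np.concatenate([proj(p,H(s,X),T)[0]-u for u,X in pts])
r=least_squares(fun,[.507,.02,1.86]);print(r.x,np.degrees(r.x[2]),r.fun.round(1))
s=r.x
for X in[(-.04,0,.062),(.087,0,.04),(.004,0,.062)]: print(np.round(H(s,X)*1000))
# check against scene/top cams
for c,D in(("scene",[("bridge",(277.5,177.7),(.022,0,.1)),("hole",(256.1,190),(-.04,0,.062))]),("top",[("bridge",(232.8,211.4),(.022,0,.1)),("hole",(262,207),(-.04,0,.062)),("ledge",(209.6,226.7),(.087,0,.04))])):
    q=bot.read_camera(c)
    for n,u,X in D: print(c,n,(proj(q,H(s,X))[0]-u).round(1))
q=bot.read_camera("top")
# rod in hand geometry from wrist: handle edges
gc=((np.array([[379,300],[378,498],[380,302],[383,30]])+.5)/1.5-.5)
o=bot.get_obs();M=q2R(o["tool_rot"])
for u in gc: print("rod pt in tool",np.round(1000*M.T@(atz(p,u,o["eef_pos"][2]+.012,T)-o["eef_pos"]),1))
E
python3 e.py
```

```text
[0.51206568 0.02615466 1.86590018] 106.90820518466181 [-1.  -3.1 -0.1  2.3  1.  -3.5  0.1  3.4]
[524. -12.  62.]
[487. 109.  40.]
[511.  30.  62.]
scene bridge [1.1 1.4]
scene hole [2.9 2. ]
top bridge [-0. -2.]
top hole [-2.5 -3.4]
top ledge [-1.9 -5.3]
rod pt in tool [ 32.6   1.3 -12. ]
rod pt in tool [-53.7   1.1 -12. ]
rod pt in tool [ 31.9   1.7 -12. ]
rod pt in tool [113.2   2.3 -12. ]
```

Call:
{"name": "jog_arm", "arguments": {"motion": [[0, 0, 0, -60, -8, 0, 20], [0, 0, 0, -120, -16, 0, 20], [0, 0, 0, -180, -24, 0, 20], [0, 0, 0, -235, -30, 20, 20], [0, 0, 0, -265, -33, 70, 20], [0, 0, 0, -265, -33, 125, 20], [0, 0, 0, -265, -33, 174, 20], [0, 0, 0, -265, -33, 174, 20], [0, 0, 0, -265, -33, 174, 20]]}}

```text
t: 7.32
eef_pos: [0.5756, -0.1938, 0.0761]
tool_rot: [0.001, 0.597, 0.802, 0.001]
contact_force: [0.4, -0.0, -2.3]
gripper_width: 0.308
grasp_force: 69.6
```

```bash
cat > f.py <<'E'
from h import *
for c,b in(("top",(150,150,360,300)),("scene",(190,130,330,235))):
    p=bot.read_camera(c);s=780/(b[2]-b[0]);save(p,c+"2.png",b,s);print(c,s)
    np.savez(c+"2.npz",T=p["T"],K=p["camera_matrix"],D=p["distortion"],px=p["pixels"])
    for n in("rod_tip","access_hole"):print(n,[(np.round(r["xy"],1),round(r["score"],2)) for r in bot.tip_of(n,p)[:2]])
o=bot.get_obs();print(o["t"],o["eef_pos"],o["contact_force"])
E
python3 f.py
```

```text
top 3.7142857142857144
rod_tip []
access_hole [(array([260.6, 205.1]), 0.77)]
scene 5.571428571428571
rod_tip [(array([242.7, 191. ]), 0.91), (array([298. , 188.3]), 0.71)]
access_hole [(array([260.7, 189.1]), 0.61)]
7.625 [ 0.5750053  -0.19408945  0.07582902] [-0.31857592  0.52174005 -1.61352622]
```

View pics/top2.png

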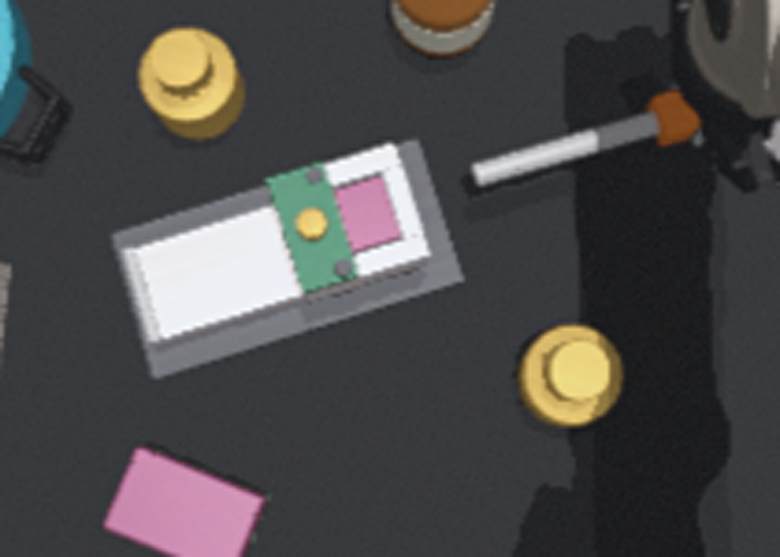

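View pics/scene2.png

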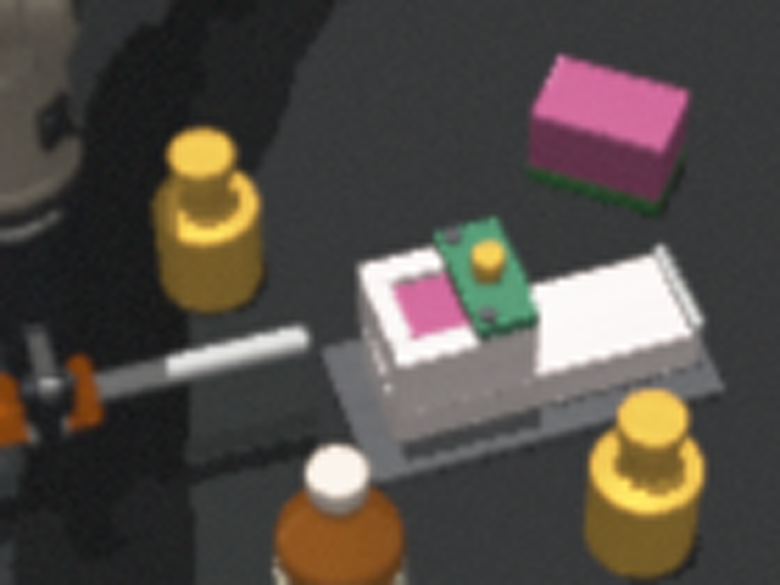

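```bash
cat > g.py <<'E'
from h import *
from scipy.optimize import least_squares
P={}
for c in("top","scene"):
    f=np.load(c+"2.npz");P[c]=dict(T=f["T"],camera_matrix=f["K"],distortion=f["D"])
S={"top":(3.7142857,150,150),"scene":(5.5714286,190,130)}
def px(c,u): s,a,b=S[c];return (np.array(u)+.5)/s-.5+[a,b]
C=[("top",(112,236),(150,-50,8)),("top",(154,378),(150,50,8)),("top",(418,140),(-60,-50,8)),("top",(463,280),(-60,50,8)),("top",(397,144),(-40,-36,88)),("top",(430,255),(-40,36,88)),("top",(312,221),(22,0,116)),
("scene",(323,350),(-60,50,8)),("scene",(725,388),(150,-50,8)),("scene",(357,267),(-40,36,88)),("scene",(401,364),(-40,-36,88)),("scene",(488,248),(22,0,116)),("scene",(660,246),(134,30,46)),("scene",(704,325),(134,-30,46)),("scene",(400,440),(-40,-36,8))]
def H(s,X):
    c,n=np.cos(s[2]),np.sin(s[2]); return np.array([s[0]+c*X[0]-n*X[1],s[1]+n*X[0]+c*X[1],X[2]+s[3]])
if __name__=="__main__":
  for sel in(("top",),("scene",),("top","scene")):
    fun=lambda s:np.concatenate([proj(P[c],H(s,np.array(X)/1000))[0]-px(c,u) for c,u,X in C if c in sel])
    r=least_squares(fun,[.507,.02,1.86,0],loss="soft_l1");s=r.x
    print(sel,(s*1000).round(1),np.degrees(s[2]).round(2),r.fun.reshape(-1,2).round(1).tolist())
  d=np.array([np.cos(s[2]),np.sin(s[2]),0]);n=np.array([-d[1],d[0],0])
  np.save("holder.npy",s)
  o=bot.get_obs();M=q2R(o["tool_rot"]);e=o["eef_pos"]
  for nm,a,b in(("tip",(477,175),(304,340)),):
    X,er=tri([ray(P["top"],px("top",a)),ray(P["scene"],px("scene",b))])
    v=X-[s[0],s[1],s[3]];print(nm,(X*1000).round(1),er,"holder",1000*np.array([v@d,v@n,v[2]]).round(4),"tool",(1000*M.T@(X-e)).round(1))
  v=e-[s[0],s[1],s[3]];print("TCP holder",[v@d*1000,v@n*1000],"tool yaw",np.degrees(np.arctan2(M[1,0],M[0,0])))
  Y=atz(P["top"],px("top",(598,141)),e[2]-.012);v=Y-[s[0],s[1],0];print("shaft mid",v@d*1000,v@n*1000)
E
python3 g.py
```

```text
('top',) [ 510.4   23.8 1864.1  -10.1] 106.81 [[0.2, -0.9], [0.2, 0.3], [-0.0, -0.6], [0.3, 0.3], [-0.8, 0.0], [-0.1, 0.0], [0.0, 0.6]]
('scene',) [ 515.1   22.6 1863.5    8.1] 106.77 [[-0.4, -0.8], [1.0, -0.1], [0.5, -0.6], [-0.1, -0.3], [0.5, 0.5], [-0.6, 0.2], [-1.3, 0.0], [0.2, 2.3]]
('top', 'scene') [5.0890e+02 2.3100e+01 1.8639e+03 4.0000e-01] 106.79 [[-0.3, -0.9], [-0.1, 0.7], [0.3, -0.8], [0.7, 0.4], [-0.5, -0.2], [0.3, 0.1], [0.1, 0.6], [-0.2, -0.7], [0.8, -0.2], [0.7, -0.5], [0.1, -0.3], [0.5, 0.6], [-0.7, 0.3], [-1.5, 0.0], [0.3, 2.2]]
tip [535.3 -55.4  84.4] [np.float64(0.001118668562177407), np.float64(0.001118668562177399)] holder [-82.9  -2.6  84. ] tool [144.2   1.6  -8.8]
TCP holder [np.float64(-227.05140387855639), np.float64(-0.5172912953817345)] tool yaw 106.60741633980933
shaft mid -162.06484524375247 -3.732865691258484
```

Call:
{"name": "jog_arm", "arguments": {"motion": [[0, 0, -0.003, 0, -2.5, 12, 20], [0, 0, -0.003, 0, -2.5, 23, 20], [0, 0, -0.003, 10, -2.5, 23, 20], [0, 0, -0.003, 25, -2.5, 23, 20], [0, 0, -0.003, 40, -2.5, 23, 20], [0, 0, -0.003, 50, -2.5, 23, 20], [0, 0, -0.003, 50, -2.5, 23, 20]], "grip_force": 100}}

```text
t: 8.5
eef_pos: [0.5575, -0.1455, 0.0516]
tool_rot: [0.0, 0.596, 0.803, 0.0]
contact_force: [-0.1, -0.4, -2.4]
gripper_width: 0.307
grasp_force: 101.7
```

```bash
sed -e 's/top2/top3/' -e 's/"2\./"3./g' f.py > f3.py; python3 f3.py
python3 - <<'E'
from h import *
a=cv2.imread("pics/top3.png");b=cv2.imread("pics/scene3.png")
a=a[80:360,250:700];b=b[180:460,0:450]
cv2.imwrite("pics/ins.png",np.vstack([a,b]))
E
```

```text
top 3.7142857142857144
rod_tip [(array([257. , 205.1]), 0.67)]
access_hole [(array([260.6, 203.5]), 0.95)]
scene 5.571428571428571
rod_tip [(array([260.5, 190. ]), 0.63), (array([249.6, 228. ]), 0.55)]
access_hole [(array([256.8, 190.9]), 0.82)]
8.8 [ 0.55751536 -0.14723673  0.05126996] [-0.30274235  0.74485054 -1.87267275]
```

View pics/ins.png

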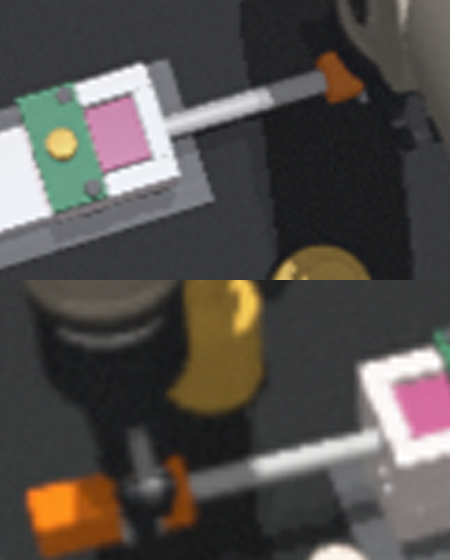

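The picture shows the shaft going into the back wall (top half, at about (170,125)). The contact force is near zero, so I start pushing.

Call:
{"name": "jog_arm", "arguments": {"motion": [[0, 0, 0, 8, 0, 0, 20], [0, 0, 0, 18, 0, 0, 20], [0, 0, 0, 28, 0, 0, 20], [0, 0, 0, 38, 0, 0, 20]]}}

```text
t: 9.3
eef_pos: [0.5479, -0.1153, 0.0521]
tool_rot: [0.003, 0.598, 0.801, -0.001]
contact_force: [4.1, -13.1, -1.7]
gripper_width: 0.309
grasp_force: 101.8
```

Call:
{"name": "jog_arm", "arguments": {"motion": [[0, 0, 0, 10, 0, 0, 20], [0, 0, 0, 20, 0, 0, 20], [0, 0, 0, 30, 0, 0, 20], [0, 0, 0, 40, 0, 0, 20], [0, 0, 0, 48, 0, 0, 20], [0, 0, 0, 50, 0, 0, 20], [0, 0, 0, 50, 0, 0, 20]]}}

```text
t: 10.18
eef_pos: [0.532, -0.062, 0.0513]
tool_rot: [-0.0, 0.596, 0.803, 0.0]
contact_force: [0.1, -0.7, -1.6]
gripper_width: 0.305
grasp_force: 101.8
```

```bash
cat > i.py <<'E'
from h import *
s=np.load("holder.npy");d=np.array([np.cos(s[2]),np.sin(s[2]),0]);n=np.array([-d[1],d[0],0])
R_={}
for c in("scene","top"):
    p=bot.read_camera(c)
    if c=="top": save(p,"top4.png",(150,130,360,290),3.7)
    l=bot.tip_of("shoe_center",p)
    for r in l:
        X=atz(p,r["xy"],.062);v=X-[s[0],s[1],0];print(c,np.round(r["xy"],1),round(r["score"],2),"holder",(1000*np.array([v@d,v@n])).round())
o=bot.get_obs();v=o["eef_pos"]-[s[0],s[1],0];print(o["t"],"tcp",v@d,v@n,o["eef_pos"],o["contact_force"])
E
python3 i.py
```

```text
scene [296.7 180.9] 0.91 holder [86.  2.]
scene [304.7 257.5] 0.81 holder [  11. -262.]
scene [359.5 179.5] 0.74 holder [275. -54.]
scene [299.1 154.2] 0.68 holder [134. 106.]
top [203.6 287.8] 0.78 holder [138. 140.]
top [207.1 221.2] 0.64 holder [89. -1.]
top [200.5 124. ] 0.58 holder [  38. -229.]
10.375 tcp -0.08873566137436471 0.002593996134171783 [ 0.53206991 -0.06256958  0.05126644] [-0.23353845  0.24988482 -2.64220075]
```

View pics/top4.png

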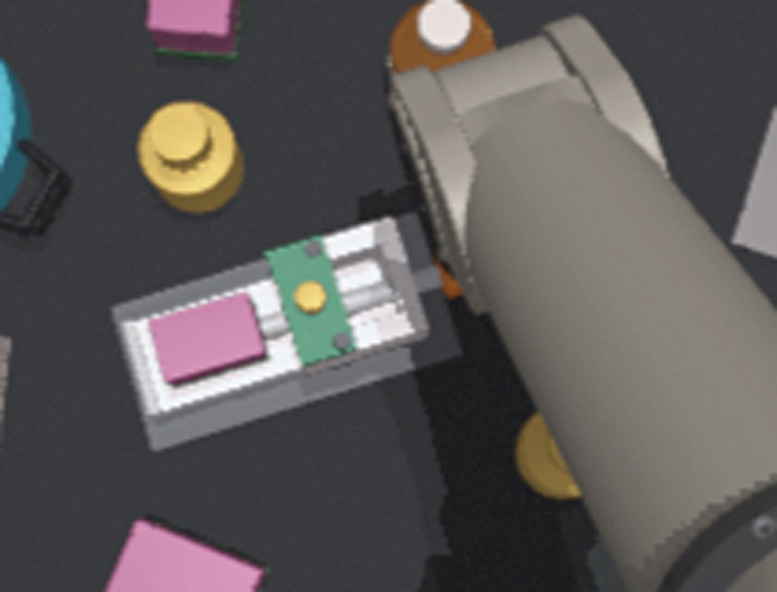

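Call:
{"name": "jog_arm", "arguments": {"motion": [[0, 0, 0, -50, 0, 0, 20], [0, 0, 0, -105, 0, 0, 20], [0, 0, 0, -125, 0, -20, 20], [0, 0, 0, -130, 0, -75, 20], [0, 0, 0.1, -150, -10, -105, 20], [0, 0, 0.27, -205, -35, -105, 20], [0, 0, 0.44, -260, -62, -100, 20], [0, 0, 0.61, -313, -88, -60, 20], [0, 0, 0.618, -313, -88, -20, 20], [0, 0, 0.618, -313, -88, 10, 20]]}}

```text
t: 11.62
eef_pos: [0.5362, -0.3888, 0.0387]
tool_rot: [-0.001, 0.813, 0.582, -0.001]
contact_force: [-0.5, 0.6, -2.8]
gripper_width: 0.305
grasp_force: 101.7
```

Call:
{"name": "jog_arm", "arguments": {"motion": [[0, 0, 0, 0, 0, 0, 20]]}}

```text
t: 11.75
eef_pos: [0.536, -0.3863, 0.0384]
tool_rot: [-0.003, 0.812, 0.583, -0.001]
contact_force: [-0.2, 0.6, -1.9]
gripper_width: 0.307
grasp_force: 101.7
```

Call:
{"name": "jog_arm", "arguments": {"motion": [[0, 0, 0, 0, 0, 14, 20], [0, 0, 0, 0, 0, 25, 20], [0, 0, 0, 0, 0, 28, 20], [0, 0, 0, 0, 0, 28, 20], [0, 0, 0, 0, 0, 28, 85], [0, 0, 0, 0, 0, 28, 85], [0, 0, 0, 0, 0, 28, 85], [0, 0, 0, 0, 0, 28, 85], [0, 0, 0, 0, 0, -40, 85], [0, 0, 0, 0, 0, -100, 85]]}}

```text
t: 13.0
eef_pos: [0.5377, -0.3871, 0.139]
tool_rot: [-0.001, 0.812, 0.583, -0.0]
contact_force: [0.3, -0.2, 0.4]
gripper_width: 0.996
grasp_force: 0.0
```

Call:
{"name": "jog_arm", "arguments": {"motion": [[0, 0, -0.06, 30, -14, -40, 85], [0, 0, -0.12, 85, -39, -70, 85], [0, 0, -0.2, 140, -65, -100, 85], [0, 0, -0.3, 195, -90, -111, 85], [0, 0, -0.4, 250, -116, -111, 85], [0, 0, -0.5, 305, -141, -111, 85], [0, 0, -0.6, 360, -167, -111, 85], [0, 0, -0.618, 410, -190, -111, 85], [0, 0, -0.618, 450, -208.5, -111, 85], [0, 0, -0.618, 450, -208.5, -111, 85]]}}

```text
t: 14.25
eef_pos: [0.4835, 0.1097, 0.2498]
tool_rot: [-0.0, 0.593, 0.805, 0.001]
contact_force: [0.4, -0.5, 0.1]
gripper_width: 0.999
grasp_force: 0.0
```

Call:
{"name": "jog_arm", "arguments": {"motion": [[0, 0, 0, 0, 0, 0, 85]]}}

```text
t: 14.38
eef_pos: [0.4844, 0.1047, 0.2492]
tool_rot: [0.0, 0.596, 0.803, -0.0]
contact_force: [-0.4, 0.1, -0.2]
gripper_width: 0.994
grasp_force: 0.0
```

```bash
cat > j.py <<'E'
from h import *
s=np.load("holder.npy")
p,T=wrist();save(p,"w5.png",s=1.4)
for r in bot.tip_of("shoe_center",p)[:3]: print("shoe",np.round(r["xy"],1),round(r["score"],2),np.round(1000*atz(p,r["xy"],.062,T)))
for n,z in(("ledge",.04),("weight_b_mid",.05),("bridge",.1)):
    for r in bot.tip_of(n,p)[:2]: print(n,np.round(r["xy"],1),round(r["score"],2),np.round(1000*atz(p,r["xy"],z,T)))
o=bot.get_obs();M=q2R(o["tool_rot"]);print(o["t"],o["eef_pos"],M[:2,0])
E
python3 j.py
```

```text
shoe [254.6 161.9] 0.73 [487. 113.  62.]
shoe [146.5 118.1] 0.64 [351. 127.  62.]
shoe [417.1 202.4] 0.6 [705. 123.  62.]
weight_b_mid [348.5 177.7] 0.89 [610. 126.  50.]
bridge [250.5 229.7] 0.81 [503.  42. 100.]
14.625 [0.48451214 0.10432325 0.24918226] [-0.2866794   0.95802654]
```

View pics/w5.png

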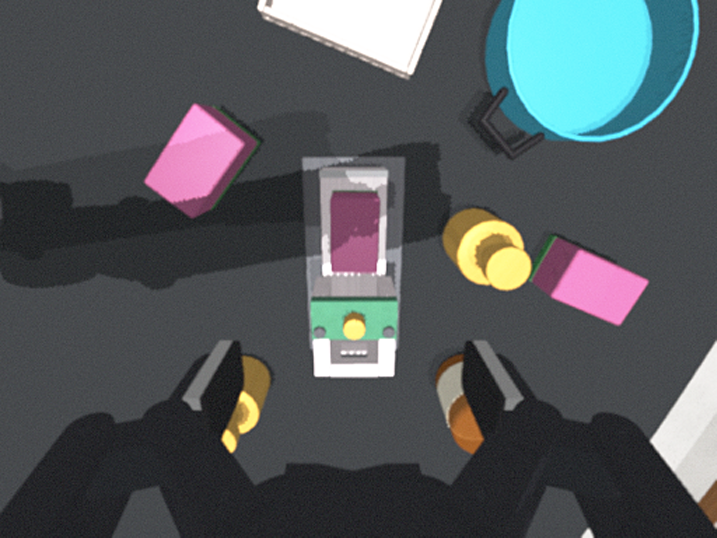

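Call:
{"name": "jog_arm", "arguments": {"motion": [[0, 0, 0, 7, 3, 55, 85], [0, 0, 0, 7, 3, 110, 85], [0, 0, 0, 7, 3, 165, 85], [0, 0, 0, 7, 3, 190, 85], [0, 0, 0, 7, 3, 199, 85], [0, 0, 0, 7, 3, 199, 30], [0, 0, 0, 7, 3, 199, 30], [0, 0, 0, 7, 3, 199, 30], [0, 0, 0, 7, 3, 199, 30], [0, 0, 0, 7, 3, 199, 30]], "grip_force": 50}}

```text
t: 15.88
eef_pos: [0.486, 0.1132, 0.0517]
tool_rot: [0.001, 0.596, 0.803, 0.001]
contact_force: [-1.2, -0.5, 6.6]
gripper_width: 0.458
grasp_force: 51.6
```

Call:
{"name": "jog_arm", "arguments": {"motion": [[0, 0, 0, 0, 0, -30, 30], [0, 0, 0, 0, 0, -80, 30], [0, 0, 0, 0, 0, -100, 30]]}}

```text
t: 16.25
eef_pos: [0.4865, 0.1137, 0.1534]
tool_rot: [0.002, 0.596, 0.803, 0.002]
contact_force: [0.6, -0.3, -1.6]
gripper_width: 0.457
grasp_force: 51.2
```

```bash
cat > k.py <<'E'
from h import *
p={c:bot.read_camera(c) for c in("scene","top")}
for c in p:
    save(p[c],c+"6.png",(280,120,410,220) if c=="scene" else (60,190,190,300),3.5)
    for r in bot.tip_of("tray",p[c])[:2]: print(c,np.round(r["xy"],1),round(r["score"],2),np.round(1000*atz(p[c],r["xy"],0)))
a=cv2.imread("pics/scene6.png");b=cv2.imread("pics/top6.png")
h=max(len(a),len(b));pad=lambda i:cv2.copyMakeBorder(i,0,h-len(i),0,0,cv2.BORDER_CONSTANT)
m=np.hstack([pad(a),pad(b)])[:, :];print(m.shape,a.shape);cv2.imwrite("pics/tray.png",cv2.resize(m,None,fx=.8,fy=.8))
o=bot.get_obs();M=q2R(o["tool_rot"]);print(o["t"],o["eef_pos"],M[:2,0],o["gripper_width"],o["grasp_force"])
E
python3 k.py
```

```text
scene [361.5 181.2] 0.95 [436. 325.   0.]
top [119.6 246.3] 0.56 [434. 324.   0.]
(385, 910, 3) (350, 455, 3)
16.45 [0.48497605 0.112726   0.15014519] [-0.2884129   0.95750596] 0.4644346869958674 51.218045353889465
```

View pics/tray.png

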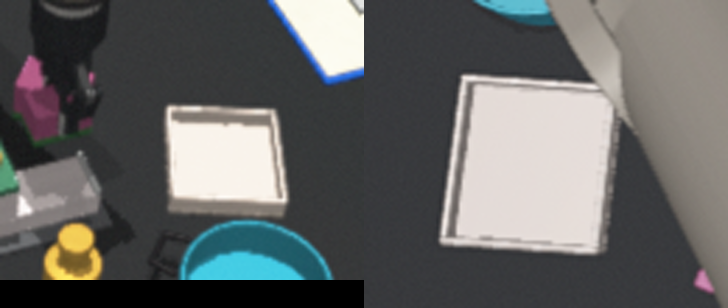

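Call:
{"name": "jog_arm", "arguments": {"motion": [[0, 0, 0.05, 50, 3, 0, 30], [0, 0, 0.15, 105, 6, 0, 30], [0, 0, 0.25, 160, 10, 0, 30], [0, 0, 0.25, 217, 13, 0, 30], [0, 0, 0.25, 217, 13, 40, 30], [0, 0, 0.25, 217, 13, 90, 30], [0, 0, 0.25, 217, 13, 120, 30], [0, 0, 0.25, 217, 13, 130, 30], [0, 0, 0.25, 217, 13, 132, 30], [0, 0, 0.25, 217, 13, 132, 30]]}}

```text
t: 17.7
eef_pos: [0.4355, 0.3252, 0.0191]
tool_rot: [0.0, 0.692, 0.722, 0.001]
contact_force: [-0.3, 0.1, -1.3]
gripper_width: 0.462
grasp_force: 51.0
```

Call:
{"name": "jog_arm", "arguments": {"motion": [[0, 0, 0, 0, 0, 2, 30], [0, 0, 0, 0, 0, 2, 62], [0, 0, 0, 0, 0, 2, 62], [0, 0, 0, 0, 0, 2, 62], [0, 0, 0, 0, 0, -30, 62], [0, 0, 0, 0, 0, -90, 62], [0, 0, 0, 0, 0, -150, 62], [0, 0, 0, -60, 0, -200, 62], [0, 0, 0, -120, 0, -220, 62], [0, 0, 0, -120, 0, -220, 62]]}}

```text
t: 18.95
eef_pos: [0.4412, 0.2011, 0.2399]
tool_rot: [0.002, 0.694, 0.72, 0.001]
contact_force: [-0.0, -0.0, 0.3]
gripper_width: 0.726
grasp_force: 0.0
```

Run:
```python
from h import *
p=bot.read_camera("scene");save(p,"fin.png",s=1.5)
for n,z in(("rod_grip",.02),("rod_tip",.02),("tray",0),("shoe_center",.03)):
    for r in bot.tip_of(n,p)[:4]: print(n,np.round(r["xy"],1),round(r["score"],2),np.round(1000*atz(p,r["xy"],z)))
print(bot.get_obs()["t"],bot.get_obs()["contact_force"])
```

```text
rod_grip [132.2 203.2] 0.8 [ 526. -409.   20.]
rod_tip [180.6 217.8] 0.9 [ 585. -251.   20.]
rod_tip [250.5 228.2] 0.73 [627. -40.  20.]
rod_tip [145.7 213.1] 0.44 [ 565. -361.   20.]
tray [361.5 183.8] 0.85 [447. 323.   0.]
shoe_center [360.7 176.1] 0.77 [440. 317.  30.]
shoe_center [300.4 152.5] 0.58 [331. 130.  30.]
shoe_center [306.6 255.5] 0.56 [731. 119.  30.]
19.2 [-0.66259611  0.11112619 -0.27287196]
```

View pics/fin.png

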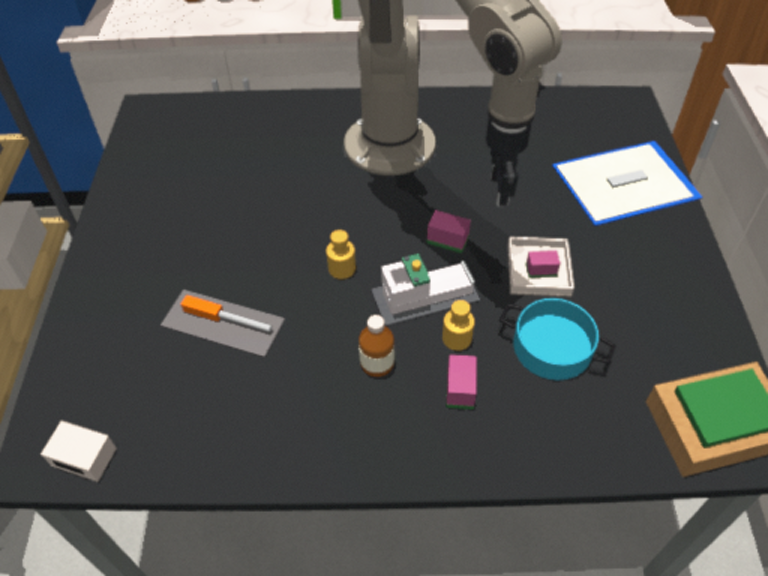

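The shoe sits in the tray (543,263), the rod lies on the mat (225,313), and everything else stands where it was.

```bash
python3 -c "
from station import bot
print(bot.hand_in())"
```

```text
the job is handed in; nothing more can be done
None
```

I handed the job in at about 19 s of the 64 s allowed: the rod pushed the shoe out through the access hole, the shoe is in the white tray, the rod is back on the mat, the gripper is clear, and the last picture shows the weights, bottle and pan where they stood; the hand-in gave no verdict.

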